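# Sample pots through the dust flap into the dry box

### The job

Pull the cabinet's drawer out to its stop, then put every sample pot that is in it into the dry box: set it down in the lane before the box and push it all the way through the dust flap (the lane has a pusher for this), so that the flap drops shut behind it. At the end all the pots stand upright inside the dry box, the flap is shut, the pusher is drawn fully back and the empty drawer is pushed fully shut; leave everything else on the bench where it is.

Things in the scene. Friction and masses are not known exactly. Their poses are not given: they have to be found in the camera images.
- drybox: low white and clear dry box with a loading deck that sticks out 265 mm towards the robot; fixed, on the left or right, turned up to 0.12 rad. Origin: on the table under the lane's middle, in the plane of the front wall's outer face; x points into the box along the lane, z up. Box 89 mm tall, closed roof, inside x = 8 to 282 mm, y = -94 to 94 mm, floor 8 mm above the table
- load_spot (a point): where a pot's underside is set down: on the deck's top (8 mm above the table), mid-lane, 55 mm before the front wall. Rails 15 mm high above the deck leave a lane 64 mm wide. With the pusher fully back the lane is free for 100 mm before the wall. The opening in the wall is 70 mm wide and 54 mm high above the deck
- flap (a joint): grey dust flap, 66 x 52 mm, in the opening, 12 mm past the wall's outer face, hinged along its top edge 62 mm above the table. 0 = shut, up to 1.5 rad = swung up into the box; opens only inwards, under about 1 N; weak spring and weight shut it. It drops behind a pot whose back is 55 mm past the wall's outer face, and stays open while the pusher is under it
- pusher (a joint): pusher sliding in the lane: 0 = fully back, 0.160 m = fully in (its stop). Its plate, 52 mm wide and 24 mm high, has its front 100 mm before the front wall's outer face at 0 and 60 mm past it at 0.160. Stays where it is left; 1.5 to 5 N moves it. A pot pushed in shoves those already inside farther in
- pusher_grip (a point): on the pusher's black upright post, 18 mm along the lane by 24 mm across it, which rises to 70 mm above the table; the point is 55 mm above the table on the post's axis, 225 mm before the front wall when the pusher is fully back, 65 mm when fully in
- cabinet: grey one-drawer cabinet, white drawer front, 200 mm deep, 266 mm wide, 98 mm tall; fixed, on the other side from the dry box, turned up to 0.12 rad. Origin: on the table under the middle of its front edge; x points to its back, away from the robot, y left of that, z up
- drawer (a joint): the drawer: 0 = shut, 0.165 m = out at its stop, towards the robot (-x of the cabinet). Stays where left; 2 to 6 N moves it. Shut, its inside spans x = 0 to 170 mm, y = -112 to 112 mm of the cabinet; floor 15 mm above the table, side and back walls 20 mm high above that floor, 6 mm thick; front panel 16 mm thick, top 92 mm above the table
- drawer_grip (a point): middle of the drawer's steel bar handle: a round level bar 10 mm thick, 100 mm long, parallel to the drawer front, 70 mm above the table, its axis 40 mm before the panel's front face
- pot0_center (a point): white ceramic sample pot like a squat ink bottle, one of four alike, of which all or all but one are present, in the drawer at the start: round base 54 mm across, 18 mm high; on it a black cap 28 mm across, 26 mm high, by which it is lifted; 44 mm tall in all, 100 to 170 g. The point is on its axis, half-way up (22 mm over its underside); z is its upright axis
- pot1_center (a point): white ceramic sample pot like a squat ink bottle, one of four alike, of which all or all but one are present, in the drawer at the start: round base 54 mm across, 18 mm high; on it a black cap 28 mm across, 26 mm high, by which it is lifted; 44 mm tall in all, 100 to 170 g. The point is on its axis, half-way up (22 mm over its underside); z is its upright axis
- pot2_center (a point): white ceramic sample pot like a squat ink bottle, one of four alike, of which all or all but one are present, in the drawer at the start: round base 54 mm across, 18 mm high; on it a black cap 28 mm across, 26 mm high, by which it is lifted; 44 mm tall in all, 100 to 170 g. The point is on its axis, half-way up (22 mm over its underside); z is its upright axis
- pot3_center (a point): white ceramic sample pot like a squat ink bottle, one of four alike, of which all or all but one are present, in the drawer at the start: round base 54 mm across, 18 mm high; on it a black cap 28 mm across, 26 mm high, by which it is lifted; 44 mm tall in all, 100 to 170 g. The point is on its axis, half-way up (22 mm over its underside); z is its upright axis
- brush: paint brush lying on the bench between the two boxes, farther back; a bystander to leave alone; origin at its underside
- cork_ring: cork ring 64 mm across, 22 mm high, lying nearest to the robot; a bystander to leave alone; origin at its underside
- solvent: amber bottle, 60 mm across, 130 mm tall, far left; a bystander to leave alone; origin at its underside
- water_cup: glass cup, 80 mm tall, far right; a bystander to leave alone; origin at its underside
- spatula: spatula lying at the far right; a bystander to leave alone; origin at its underside
- sherd_a: pottery sherd lying at the far left; a bystander to leave alone; origin at its underside
- adhesive: glass jar 52 mm across, 70 mm tall, far right; a bystander to leave alone; origin at its underside

How it is judged (in metres and radians):
On the way, in this order (a step that is already met when the one before it is completed fails the run):
1. the drawer is pulled out to its stop (value of joint drawer above 0.158 m), for 0.2 s.
2. every pot is inside the dry box, the flap has shut behind it and the pusher is back (x of pot0_center in the frame of drybox between 0.022 and 0.28 m and y of pot0_center in the frame of drybox between -0.095 and 0.095 m and z of each of pot0_center, pot1_center, pot2_center, pot3_center in the frame of drybox below 0.05 m and angle between each of pot0_center, pot1_center, pot2_center, pot3_center's own z axis and vertical below 0.2 rad and x of pot1_center in the frame of drybox between 0.022 and 0.28 m and y of pot1_center in the frame of drybox between -0.095 and 0.095 m and x of pot2_center in the frame of drybox between 0.022 and 0.28 m and y of pot2_center in the frame of drybox between -0.095 and 0.095 m and x of pot3_center in the frame of drybox between 0.022 and 0.28 m and y of pot3_center in the frame of drybox between -0.095 and 0.095 m and value of joint flap below 0.1 rad and value of joint pusher below 0.015 m), for 0.2 s.
At the end, for the whole second after the job is handed in: every pot present is upright (within 0.2 rad) inside the dry box behind the flap, the flap is shut (below 0.1 rad), the pusher is back (within 15 mm), the drawer is shut (within 12 mm), and nothing moves (all of step 2 and velocity of joint flap below 0.02 rad/s and velocity of joint each of pusher, drawer below 0.02 m/s and value of joint drawer below 0.012 m); the robot touches nothing.
It fails at once if something else on the bench is moved by more than 5 cm (distance of any of brush, cork_ring, solvent, water_cup, spatula, sherd_a, adhesive from where it was at the start of the episode above 0.05 m).
Of pot0, pot1, pot2, pot3 only 3 to 4 are there at a start; the rules pass over those that are not, and their reading is None.
At some moment in a run one of pot0, pot1, pot2, pot3 may be knocked a few centimetres aside while the robot is not near it.
Once in a run the grip may slacken for a moment while it holds something.
It also fails if it takes over 210 s, if anything falls off the work surface, if the arm or the gripper's body presses on something with over 40 N, if the wrist force passes 120 N, or if a joint passes its speed limit or range.

### The arm

A 6-joint arm with a two-finger parallel gripper is mounted at the origin on the work surface. World frame = base frame: x ahead of the robot, y to its left, z up, the work surface at z = 0. Lengths are in mm, angles in rad, forces in N, time in s.
With the tool pointing down it reaches from about 300 to 775 mm from the base axis. Payload 14.6 kg.
Tool frame: the origin (TCP) lies between the finger pads; the fingertips stand 8 mm ahead of it and the grasp point (between the pads) lies 11 mm behind it; z points along the fingers, y is the direction in which the jaws open and shut (so a half turn about z gives the same grasp; the last joint's range is limited). The gripper opens to 94 mm and grips with 3 to 60 N. Pads are 16 mm wide; open, the fingers measure 119 mm over their backs; the gripper's body (75 mm by 177 mm) begins 78 mm behind the grasp point.
Start: joints at [-1.296, 0.3, 1.521, -0, 1.321, -0.067], TCP at [184.344, -518.176, 213.446] pointing down, gripper open.
Joint ranges: [-3.03, 3.03], [-0.79, 2.21], [0.23, 2.52], [-1.04, 4.18], [0, 3.07], [-2.55, 2.55]. Speed limits (rad/s): [2.22, 2.22, 2.57, 3.14, 3.14, 3.14].

### API

Orientations are given as [roll, pitch, yaw] about the fixed x, y, z axes, in that order (R = Rz(yaw) Ry(pitch) Rx(roll)).
In Python, from cell import manip gives the robot as it stands. The module is installed in compiled form; this text tells all that it offers.
- The arm moves only by the tool send_rows, never from a script. Its argument "series" is a list that holds one entry, the list of rows, each a list of 5 numbers: the opening, from 0 (shut) to 1 (fully open), then the shift along the tool's x, y, z in mm, then the turn about the tool's z in degrees. In form: [[[gripper, dx, dy, dz, roll], ...]]. A call has 1 to 10 rows; each row is the pose to reach, as a shift and turn from the pose commanded when the call began, along the tool's axes at that moment; what a row does not reach only later rows make up. A row lasts 1/10 s, in which the tool goes at most 50 mm and 8.59 degrees, less where a joint would pass 70% of its speed; a pose out of reach is approached as far as the arm can. A call with a gripper value outside its range is refused whole. The fingers move at their own pace and stop on an object; "newtons" is the grip in N (left out, the last holds). Time passes only in rows, so rows that repeat a pose let the fingers close. It gives the time, the measured TCP pose, the force and the opening at its end, in the units of the state.
- manip.read_state(): the state, without advancing time (a new reading comes with each control period).
- manip.camera(name): name is "scene" or "top"; returns a dict with "img" (420x560x3 uint8, red, green, blue), "vfov" (degrees; the focal length in pixels is half the picture's height over the tangent of half this angle, whatever the lens; pixels are square), "cx", "cy" (the principal point, pixels), "pose" (4x4, takes a point from camera to world coordinates). Camera axes: x right, y down, z forward; pixel columns grow to the right and rows downward; lengths in mm; the calibration is good to about 2 mm. A picture is of the moment at which its call begins. There is no depth.
- manip.sign_off(): hands the job in, once; it reports no verdict.
Trained networks look in a picture, given as the dict that the camera call returned (one of the last four; its "shot" number tells which), for a name from the list of things; names that differ only in an ending like _2 or _b are one class to them, and where a whole thing is asked for, a point or a joint stands for the part that bears it (a point fixed in the world has none). Each returns a list of dicts, best first, with "conf" (0 to 1); they miss things now and then, are a little off and sometimes report something else, mostly with a low value. They report only what shows in the picture. A call takes as long as a camera call.
- manip.find_in(target, picture): "rect" ([left, top, width, height] in pixels, round what is visible of it).
- manip.silhouettes(target, picture): "pixels" (420x560 bool, what is visible of it) and "rect" ([left, top, width, height] in pixels, round what is visible of it).
The state is a dict: "clock": time; "joints": joint angles; "qd": joint speeds; "effort": joint torques, N m; "eef_pos": TCP position; "eef_rot": TCP orientation; "wrist_force": force on the tool from outside, world axes, zero at the start; "moment": the same for the moment, N m; "finger_gap": finger opening in mm.
Only numpy, scipy, OpenCV 4.12 (cv2) and the standard library are available. Lean on these libraries where they do the work, as an engineer would, in place of code of your own. Each camera call takes 0.05 s, during which the arm holds its last target. There are 200 camera calls.

## Working session

There is one attempt and no reset: what is moved stays moved. The work goes in short steps, Python scripts to look and compute and a tool call to move; the robot and the scene stay as the last step left them, time stands still between calls to the robot, and variables do not carry over. Pictures are saved under pics/ and viewed, about 12 in all and at most 16, crops included, and the job is handed in when it is done.

Besides the shell and the picture viewer there is one more tool, called after "Call:" by a JSON object that holds its "name" and its "arguments". send_rows: Moves the arm, as the interface text tells. Its arguments: {"type":"object","properties":{"series":{"type":"array"},"newtons":{"type":"number"}},"required":["series"]}

```bash
mkdir -p pics
cat > h.py <<'E'
import numpy as np, cv2
from cell import manip
def K(c):
    f=210/np.tan(np.radians(c['vfov'])/2); return f,c['cx'],c['cy']
def ray(c,u,v):
    f,cx,cy=K(c); P=np.array(c['pose']); d=P[:3,:3]@np.array([(u-cx)/f,(v-cy)/f,1]); return P[:3,3],d
def at_z(c,u,v,z):
    o,d=ray(c,u,v); return o+d*(z-o[2])/d[2]
def proj(c,p):
    f,cx,cy=K(c); P=np.array(c['pose']); q=P[:3,:3].T@(np.array(p,float)-P[:3,3]); return q[0]/q[2]*f+cx,q[1]/q[2]*f+cy
def save(c,n,crop=None,s=1):
    im=c['img'][:,:,::-1]
    if crop: l,t,w,h=crop; im=im[t:t+h,l:l+w]
    cv2.imwrite('pics/'+n,cv2.resize(im,None,fx=s,fy=s,interpolation=cv2.INTER_CUBIC))
E
python3 - <<'E'
from h import *
np.set_printoptions(precision=1,suppress=True)
print(manip.read_state())
for n in('top','scene'):
    c=manip.camera(n); print(n,c['vfov'],c['cx'],c['cy']);print(np.array(c['pose'])); save(c,n+'0.png',s=1.4)
    for t in['drybox','pusher','pusher_grip','cabinet','drawer','drawer_grip','pot0_center','cork_ring','brush']:
        print(t,[(np.round(d['rect'],1).tolist(),round(d['conf'],2)) for d in manip.find_in(t,c)][:5])
E
```

```text
{'clock': 0.0, 'joints': array([-1.3,  0.3,  1.5,  0. ,  1.3, -0.1]), 'qd': array([-0., -0.,  0.,  0., -0.,  0.]), 'effort': array([  0. , -53.2, -35.3,   0.1,   0. ,  -0. ]), 'eef_pos': array([ 184.3, -517.9,  212.9]), 'eef_rot': array([-3.1, -0. ,  0.3]), 'wrist_force': array([-0.9, -0.2, -0.3]), 'moment': array([-0.1, -0. , -0. ]), 'finger_gap': 94.16994942649096}
top 56.734088134315144 283.29507951334784 200.94779124320056
[[   0.    -1.     0.1  405. ]
 [  -1.    -0.    -0.    11. ]
 [   0.    -0.1   -1.  1170.4]
 [   0.     0.     0.     1. ]]
drybox [([160.4, 65.5, 79.2, 193.4], 0.63)]
pusher [([195.7, 187.7, 16.2, 47.1], 0.58), ([162.9, 64.7, 76.1, 193.5], 0.55)]
pusher_grip [([191.9, 186.5, 20.5, 48.2], 0.93), ([310.7, 158.5, 93.9, 32.5], 0.72), ([311.9, 87.2, 103.4, 101.2], 0.7)]
cabinet [([313.4, 89.0, 101.3, 100.0], 0.55), ([313.0, 159.8, 92.4, 30.8], 0.35)]
drawer [([310.2, 159.3, 94.7, 33.1], 0.78)]
drawer_grip [([316.0, 155.1, 90.2, 35.9], 0.89)]
pot0_center [([271.6, 106.1, 16.5, 59.7], 0.58)]
cork_ring [([269.7, 245.0, 22.2, 20.7], 0.74), ([191.6, 185.9, 19.2, 47.5], 0.57)]
brush [([271.4, 102.9, 15.3, 63.1], 0.75)]
scene 50.69021640499613 268.49916678487784 203.41135942918368
[[  -0.5    0.7   -0.5 1126.4]
 [   0.8    0.4   -0.3  383.5]
 [  -0.    -0.6   -0.8 1007.7]
 [   0.     0.     0.     1. ]]
drybox [([226.5, 202.2, 163.2, 217.8], 0.72)]
pusher [([332.5, 216.9, 36.7, 55.1], 0.79)]
pusher_grip [([329.7, 218.3, 39.3, 54.1], 0.55)]
cabinet [([88.3, 167.4, 136.6, 118.0], 0.97)]
drawer [([147.0, 166.2, 72.0, 66.6], 0.89), ([85.9, 167.2, 139.5, 118.3], 0.67)]
drawer_grip [([150.5, 165.4, 71.8, 67.1], 0.97)]
pot0_center []
cork_ring [([288.2, 173.4, 20.1, 20.3], 0.56)]
brush [([200.3, 242.5, 49.3, 68.9], 0.63)]
```

View pics/top0.png

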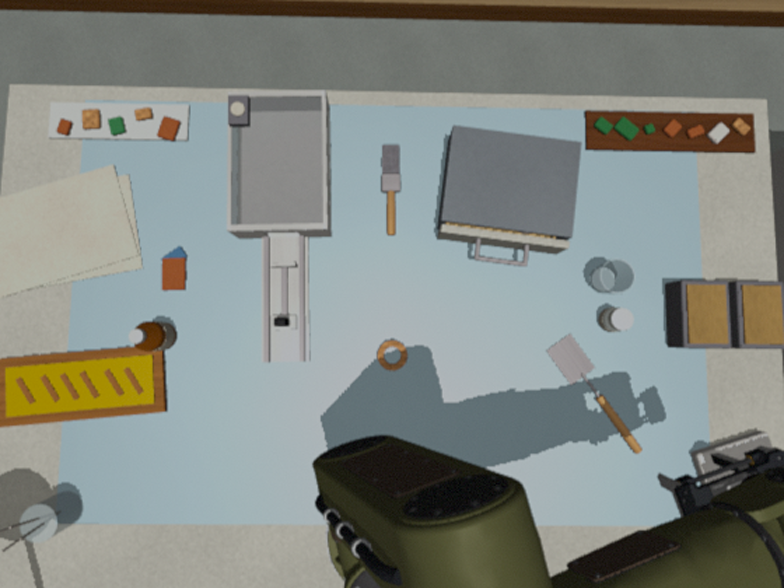

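View pics/scene0.png

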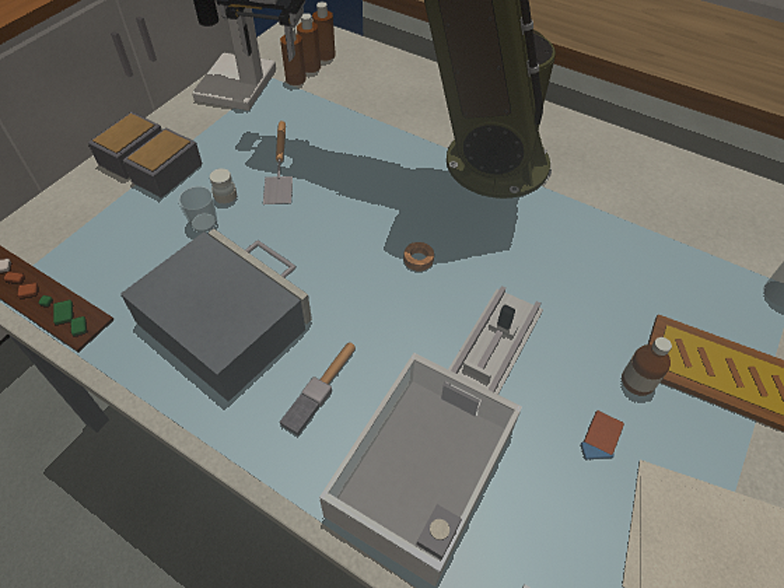

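```bash
cat >> h.py <<'E'
def T(x,y,th):
    def f(p): return [x+p[0]*np.cos(th)-p[1]*np.sin(th), y+p[0]*np.sin(th)+p[1]*np.cos(th), p[2]]
    return f
def lines(im,c,s,l,t,F,pts,col):
    q=[(int((a-l+.5)*s),int((b-t+.5)*s)) for a,b in (proj(c,F(p)) for p in pts)]
    cv2.polylines(im,[np.array(q)],False,col,1)
E
python3 - <<'E'
from h import *
np.set_printoptions(precision=3,suppress=True)
c=manip.camera('top'); 
g=lambda u,v,z: at_z(c,u/1.4,v/1.4,z)
cab=[g(*p,98) for p in[(455,127),(580,142),(573,238),(442,221)]]; print(np.array(cab))
d=cab[3]-cab[2]; print('w',np.linalg.norm(d), 'th',np.arctan2(-d[0],d[1]), (cab[2]+cab[3])/2)
h=[g(474,260,70),g(526,264,70)]; d=h[0]-h[1];print(h,np.linalg.norm(d),np.arctan2(-d[0],d[1]),sum(h)/2)
b=[g(*p,89) for p in[(228,95),(328,93),(329,234),(228,232)]]; print(np.array(b))
post=g(282,321,70);print('post',post)
r=[g(265,360,23),g(309,360,23),g(265,234,23),g(309,234,23)];print(np.array(r))
for n,t in(('cab','drawer_grip'),('box','pusher')):
  for m in manip.silhouettes(t,c)[:2]: print(t,m['conf'],m['rect'])
save(c,'cab1.png',(300,80,130,120),5); save(c,'box1.png',(150,55,100,210),2.8)
E
```

```text
[[ 831.194 -125.388   98.   ]
 [ 804.278 -381.781   98.   ]
 [ 604.956 -363.043   98.   ]
 [ 635.662  -99.284   98.   ]]
w 265.5395795485744 th -0.11589430238773545 [ 620.309 -231.163   98.   ]
[array([ 561.601, -167.943,   70.   ]), array([ 554.799, -274.731,   70.   ])] 107.004235866585 -0.06360545711084706 [ 558.2   -221.337   70.   ]
[[893.949 340.814  89.   ]
 [902.372 136.049  89.   ]
 [607.597 127.137  89.   ]
 [608.689 328.939  89.   ]]
post [432.678 219.215  70.   ]
[[352.626 260.717  23.   ]
 [353.537 169.569  23.   ]
 [617.964 269.98   23.   ]
 [619.335 176.72   23.   ]]
drawer_grip 0.56 [317.1, 154.6, 90.0, 35.4]
pusher 0.42 [162.0, 62.6, 73.4, 198.7]
```

View pics/cab1.png

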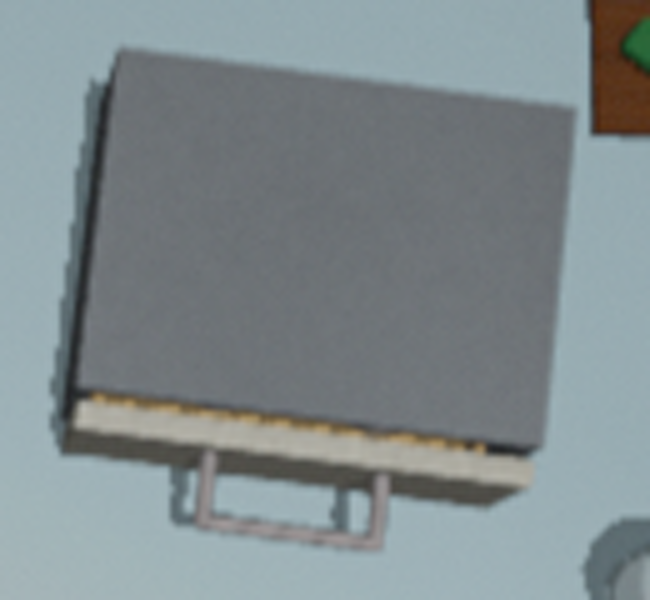

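View pics/box1.png

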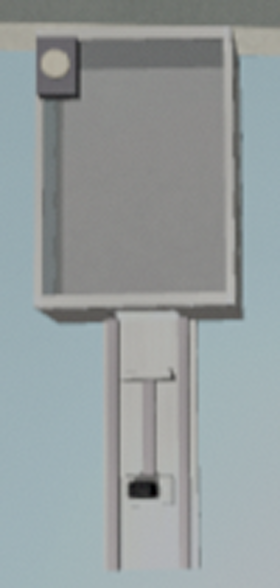

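Run:
```python
from h import *
from scipy.optimize import least_squares
np.set_printoptions(precision=4,suppress=True)
c=manip.camera('top')
def px(u,v,l,t,s): return (u/s+l-.5+.5/s, v/s+t-.5+.5/s)
A=[px(u,v,300,80,5) for u,v in[(122,48),(575,107),(540,447),(78,392),(203,520),(380,543)]]
hb=-16-40
M=[(200,133,98),(200,-133,98),(0,-133,98),(0,133,98),(hb,47,70),(hb,-47,70)]
r=lambda q:np.concatenate([np.subtract(proj(c,T(*q)(m)),a) for m,a in zip(M,A)])
for k in(6,4):
  s=least_squares(lambda q:r(q)[:2*k],[615,-230,-.11]); print('cab',s.x,s.fun); 
cabq=s.x
hm=at_z(c,*px(291.5,531.5,300,80,5),70);print('handle meas',hm,'model',T(*cabq)((hb,0,70)))
B=[px(u,v,150,55,2.8) for u,v in[(37,308),(238,304),(232,30),(144,489)]]
N=[(0,102,89),(0,-102,89),(290,-102,89),(-225,0,70)]
r2=lambda q:np.concatenate([np.subtract(proj(c,T(*q)(m)),a) for m,a in zip(N,B)])
s=least_squares(r2,[608,225,0]); print('box',s.x,s.fun); boxq=s.x
sc=3;
im=cv2.resize(c['img'][55:265,150:420,::-1],None,fx=sc,fy=sc,interpolation=cv2.INTER_CUBIC)
L=lambda q,p,col=(0,0,255):lines(im,c,sc,150,55,T(*q),p,col)
L(cabq,[(0,-133,98),(0,133,98),(200,133,98),(200,-133,98),(0,-133,98)]);L(cabq,[(hb,-50,70),(hb,50,70)])
L(boxq,[(0,-102,89),(0,102,89),(290,102,89),(290,-102,89),(0,-102,89)])
for y in(32,-32):L(boxq,[(-265,y,23),(0,y,23)],(0,255,0))
L(boxq,[(-100,-26,32),(-100,26,32)],(255,0,0));L(boxq,[(-234,-12,70),(-234,12,70),(-216,12,70),(-216,-12,70),(-234,-12,70)],(255,0,0))
L(boxq,[(-265,-32,8),(-265,32,8)],(0,255,0))
cv2.imwrite('pics/ov.png',im)
for n,p in(('grip',(-225,0,55)),('load',(-55,0,8))):print(n,T(*boxq)(p))
```

```text
cab [ 620.2683 -229.3428   -0.1124] [-1.0161  0.5559  0.4324  0.5043  1.1392  0.8525 -0.2337  0.0141  1.2897
 -0.7125 -1.6286 -1.2259]
cab [ 621.7083 -228.9156   -0.1145] [-1.0073 -0.0086  0.4098  0.1274  0.9682  0.4428 -0.3726 -0.5903]
handle meas [ 561.8257 -223.5125   70.    ] model [np.float64(566.0748748040693), np.float64(-222.51858651650173), 70]
box [625.5596 229.3733   0.0394] [-0.6879 -3.4908  0.3909 -3.8025  0.9049 -4.6228 -0.5034 11.3795]
grip [np.float64(400.7345187673202), np.float64(220.5024143506651), 55]
load [np.float64(570.6023417567624), np.float64(227.20485516185673), 8]
```

View pics/ov.png

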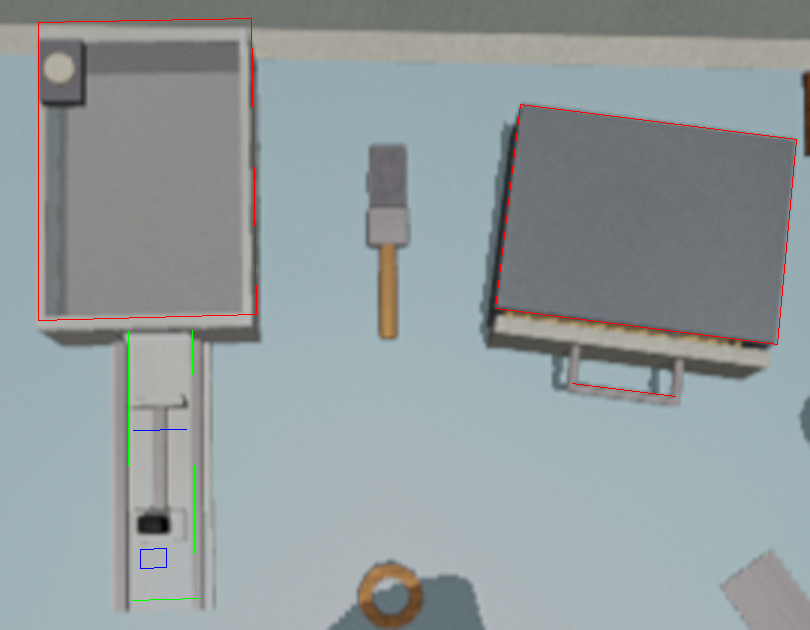

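Run:
```python
from h import *
from scipy.optimize import least_squares
np.set_printoptions(precision=4,suppress=True)
c=manip.camera('top')
def px(u,v,l,t,s): return (u/s+l-.5+.5/s, v/s+t-.5+.5/s)
o=lambda u,v:px(u,v,150,55,3)
B=[px(37,308,150,55,2.8),px(238,304,150,55,2.8),o(249,28),o(113,608),o(127,608),o(194,608)]
N=[(0,102,89),(0,-102,89),(290,-102,89),(-265,38,23),(-265,32,23),(-265,-32,8)]
r2=lambda q:np.concatenate([np.subtract(proj(c,T(*q[:3])(m)),a) for m,a in zip(N,B)])
s=least_squares(r2,[608,225,0],loss='soft_l1'); print('box',s.x,s.fun); q=s.x
sc=3
im=cv2.resize(c['img'][55:265,150:420,::-1],None,fx=sc,fy=sc,interpolation=cv2.INTER_CUBIC)
im2=[]
L=lambda q,p,col=(0,0,255):lines(im,c,sc,150,55,T(*q),p,col)
L(q,[(0,-102,89),(0,102,89),(290,102,89),(290,-102,89),(0,-102,89)])
for y in(32,-32):L(q,[(-265,y,23),(0,y,23)],(0,255,0))
L(q,[(-265,-32,8),(-265,32,8)],(0,255,0))
L(q,[(0,-102,0),(0,102,0)])
J=40
L(q,[(-100+J,-26,32),(-100+J,26,32)],(255,0,0));L(q,[(-234+J,-12,70),(-234+J,12,70),(-216+J,12,70),(-216+J,-12,70),(-234+J,-12,70)],(255,0,0))
im=im[:,:330]
d=manip.camera('scene')
im2=cv2.resize(d['img'][190:420,215:400,::-1],None,fx=2.5,fy=2.5,interpolation=cv2.INTER_CUBIC)
for p in([(0,-102,89),(0,102,89),(290,102,89),(290,-102,89),(0,-102,89)],[(-265,32,23),(0,32,23)],[(-265,-32,23),(0,-32,23)],[(-265,-32,8),(-265,32,8)],[(-234+J,-12,70),(-234+J,12,70),(-216+J,12,70),(-216+J,-12,70),(-234+J,-12,70)]):
    lines(im2,d,2.5,215,190,T(*q),p,(0,0,255))
H=max(im.shape[0],im2.shape[0]); 
pad=lambda a:cv2.copyMakeBorder(a,0,H-a.shape[0],0,0,cv2.BORDER_CONSTANT)
cv2.imwrite('pics/ov2.png',cv2.resize(np.hstack([pad(im),pad(im2)]),None,fx=.94,fy=.94))
```

```text
box [616.4296 231.0435   0.0334] [-1.4227 -0.5096 -0.2762 -0.4041  0.7306 -0.0163  2.1116  0.6157 -0.4822
  0.5669  0.0678 -0.1792]
```

View pics/ov2.png

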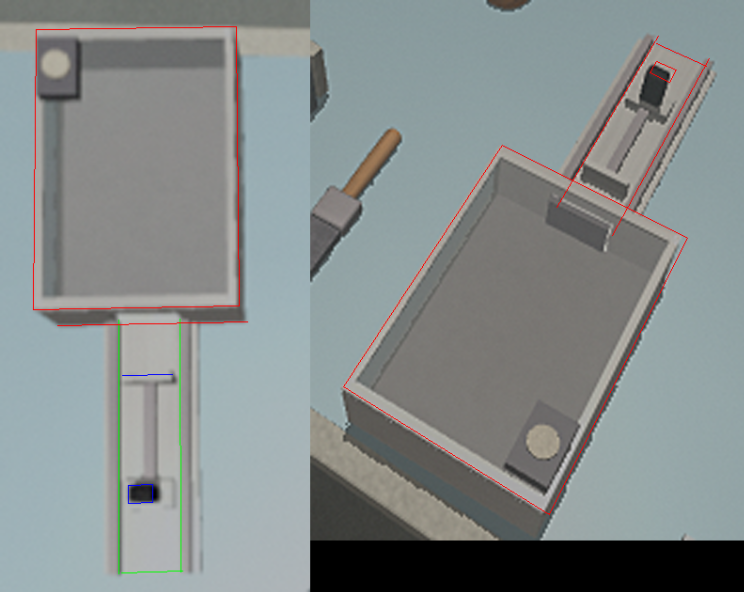

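```bash
cat >> h.py <<'E'
CAB=(621,-229.1,-.114); BOX=(616.4,230.5,.038)
def go(x,y,z,yaw=None,st=None):
    """shift/turn in tool axes from measured pose to world target"""
    st=st or manip.read_state(); p=st['eef_pos']; r=st['eef_rot']
    from scipy.spatial.transform import Rotation as R
    m=R.from_euler('xyz',r).as_matrix(); d=m.T@(np.array([x,y,z])-p)
    w=0 if yaw is None else np.degrees((yaw-r[2]+np.pi)%(2*np.pi)-np.pi)
    print('at',np.round(p,1),np.round(r,3),'shift',np.round(d,1),'roll(deg about tool z)',round(-w,1),'gap',round(st['finger_gap'],1))
E
python3 - <<'E'
from h import *
go(563,-223,200,np.pi/2+CAB[2])
E
```

```text
at [ 184.3 -518.2  213.4] [-3.142  0.     0.342] shift [ 455.7 -151.2   13.4] roll(deg about tool z) -63.9 gap 94.1
```

Call:
{"name": "send_rows", "arguments": {"series": [[[0.38, 45, -15, 0, -8], [0.38, 91, -30, 0, -16], [0.38, 137, -45, 0, -24], [0.38, 182, -60, 0, -32], [0.38, 228, -75, 0, -40], [0.38, 273, -90, 0, -48], [0.38, 319, -105, 0, -56], [0.38, 364, -121, 0, -63.9], [0.38, 410, -136, 5, -63.9], [0.38, 455.7, -151.2, 13, -63.9]]], "newtons": 20}}

```text
clock: 2.3
eef_pos: [564.6, -221.5, 200.9]
eef_rot: [3.14, 0.0, 1.457]
wrist_force: [0.9, -1.1, 0.2]
finger_gap: 35.8
```

Run:
```python
from h import *
go(563,-223,59,np.pi/2+CAB[2])
c=manip.camera('scene'); d=manip.find_in('drawer_grip',c)[:1]; print(d[0]['rect'] if d else 0)
im=c['img'][120:320,60:300,::-1]; im=cv2.resize(im,None,fx=3,fy=3,interpolation=cv2.INTER_CUBIC)
for p in([(-56,-50,70),(-56,50,70)],[(-60,-50,70),(-60,50,70)],[(0,-133,98),(0,133,98),(200,133,98),(200,-133,98),(0,-133,98)]): lines(im,c,3,60,120,T(*CAB),p,(0,0,255))
cv2.imwrite('pics/h1.png',im)
```

```text
at [ 564.6 -221.5  200.9] [3.14  0.    1.457] shift [ -1.6  -1.6 141.9] roll(deg about tool z) 0.0 gap 35.8
[199.8, 243.5, 54.3, 66.9]
```

View pics/h1.png

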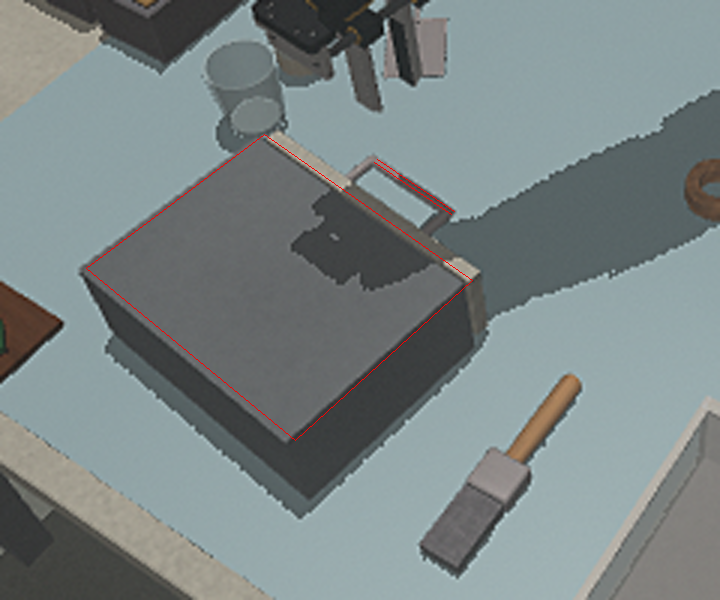

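Call:
{"name": "send_rows", "arguments": {"series": [[[0.38, -1, -1.6, 45, 0], [0.38, -1, -1.6, 90, 0], [0.38, -1, -1.6, 125, 0], [0.38, -1, -1.6, 142, 0], [0.38, -1, -1.6, 142, 0], [0.05, -1, -1.6, 142, 0], [0.05, -1, -1.6, 142, 0], [0.05, -1, -1.6, 142, 0], [0.05, -1, -1.6, 142, 0], [0.05, -1, -1.6, 142, 0]]], "newtons": 25}}

```text
clock: 3.4
eef_pos: [561.8, -224.1, 59.6]
eef_rot: [3.14, 0.001, 1.457]
wrist_force: [-1.6, -0.1, 5.8]
finger_gap: 9.4
```

Call:
{"name": "send_rows", "arguments": {"series": [[[0.05, 0, -10, 0, 0], [0.05, 0, -30, 0, 0], [0.05, 0, -52, 0, 0], [0.05, 0, -75, 0, 0], [0.05, 0, -98, 0, 0], [0.05, 0, -120, 0, 0], [0.05, 0, -140, 0, 0], [0.05, 0, -155, 0, 0], [0.05, 0, -163, 0, 0], [0.05, 0, -167, 0, 0]]]}}

```text
clock: 4.4
eef_pos: [400.6, -205.4, 59.9]
eef_rot: [3.127, 0.002, 1.456]
wrist_force: [51.7, 6.1, -28.8]
finger_gap: 18.1
```

Call:
{"name": "send_rows", "arguments": {"series": [[[0.05, 0, 1, 0, 0], [0.05, 0, 2, 0, 0], [0.05, 0, 2, 0, 0], [0.05, 0, 2, 0, 0]]]}}

```text
clock: 4.8
eef_pos: [403.6, -205.7, 59.9]
eef_rot: [3.126, 0.002, 1.457]
wrist_force: [52.1, 4.6, -27.2]
finger_gap: 12.2
```

Run:
```python
from h import *
print(manip.read_state()['wrist_force'])
c=manip.camera('top'); sc=4
im=cv2.resize(c['img'][80:270,290:440,::-1],None,fx=sc,fy=sc,interpolation=cv2.INTER_CUBIC)
for J in(0,165):lines(im,c,sc,290,80,T(*CAB),[(-J-16,-133,92),(-J-16,133,92)],(0,0,255))
cv2.imwrite('pics/d1.png',im[:600])
```

```text
[ 52.09855763   4.62539241 -27.15894805]
```

View pics/d1.png

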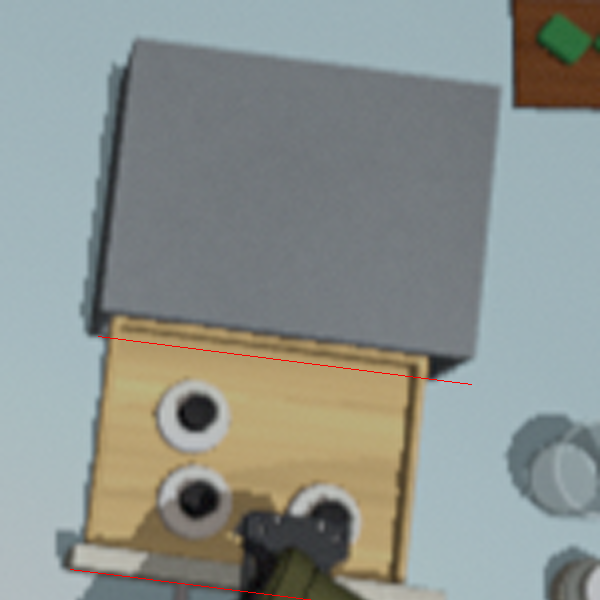

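Call:
{"name": "send_rows", "arguments": {"series": [[[0.4, 0, 3, 0, 0], [0.4, 0, 3, 0, 0], [0.4, 0, 3, 0, 0], [0.4, 0, 3, 0, 0], [0.4, 0, 3, -40, 0], [0.4, 0, 3, -85, 0], [0.4, 0, 3, -130, 0], [0.4, -50, -20, -140, 0], [0.4, -95, -40, -140, 0], [0.4, -145, -60, -140, 0]]]}}

```text
clock: 5.85
eef_pos: [324.4, -335.7, 199.2]
eef_rot: [3.141, 0.001, 1.458]
wrist_force: [1.0, -0.6, -0.7]
finger_gap: 37.9
```

```bash
cat >> h.py <<'E'
def pots(c,zc=59):
    """black caps (top at zc) in cabinet/drawer region via detector"""
    for m in manip.silhouettes('pot0_center',c):
        l,t,w,h=m['rect']; px=m['pixels'].astype(bool)
        g=c['img'].max(2); k=px&(g<75); n=k.sum()
        if n<8: print('det',np.round(m['rect']),m['conf'],'no cap'); continue
        v,u=np.nonzero(k); p=at_z(c,u.mean(),v.mean(),zc-4)
        d=p[:2]-np.array(CAB[:2]); th=CAB[2]; b=np.round([d[0]*np.cos(th)+d[1]*np.sin(th),-d[0]*np.sin(th)+d[1]*np.cos(th)])
        print('pot',np.round(p,1),'cab',b,'rect',np.round(m['rect']),'conf',round(m['conf'],2),'n',n)
E
python3 - <<'E'
from h import *
print(manip.read_state()['eef_pos'],manip.read_state()['finger_gap'])
c=manip.camera('top'); pots(c); sc=4
im=cv2.resize(c['img'][80:230,290:440,::-1],None,fx=sc,fy=sc,interpolation=cv2.INTER_CUBIC)
lines(im,c,sc,290,80,T(*CAB),[(-165-16,-133,92),(-165-16,133,92)],(0,0,255))
cv2.imwrite('pics/d2.png',im)
E
```

```text
[ 324.36773568 -335.68908349  199.2326751 ] 37.87000234022994
pot [ 509.6 -171.7   55. ] cab [-117.   44.] rect [330. 197.  17.  15.] conf 0.63 n 62
pot [ 455.4 -264.5   55. ] cab [-161.  -54.] rect [311. 158.  93.  87.] conf 0.33 n 11
```

View pics/d2.png

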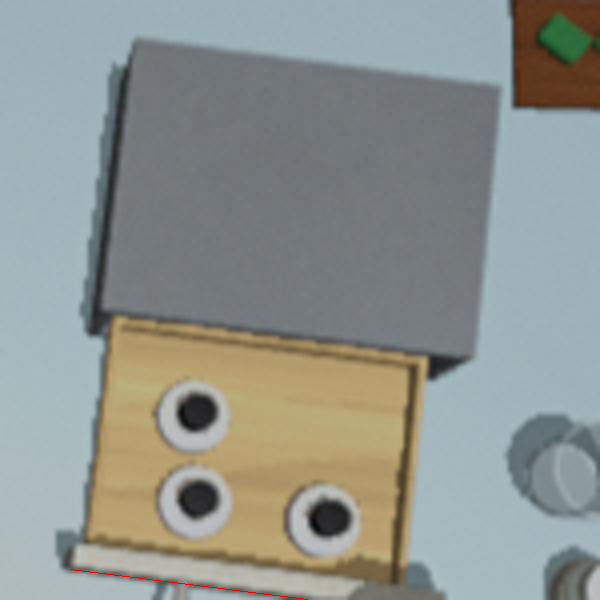

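```bash
cat >> h.py <<'E'
def caps(c,z=59,box=None):
    """dark round cap blobs -> world xy at cap-top height"""
    g=(c['img'].max(2)<80).astype(np.uint8)
    n,_,s,ce=cv2.connectedComponentsWithStats(g)
    out=[]
    for i in range(1,n):
        l,t,w,h,a=s[i]
        if 40<a<160 and max(w,h)<16 and min(w,h)>6 and 290<ce[i][0]<440 and 80<ce[i][1]<240:
            p=at_z(c,*ce[i],z-3); out.append(p); print('cap',np.round(p,1),'px',np.round(ce[i],1),a)
    return out
E
python3 - <<'E'
from h import *
c=manip.camera('top'); caps(c)
for u,v in((193,415),(195,500),(323,521)): print('base',at_z(c,u/4+290-.375,v/4+80-.375,31))
for u,v in((198,411),(199,498),(330,519)): print('captop',at_z(c,u/4+290-.375,v/4+80-.375,59))
go(509,-172,150,np.pi/2+CAB[2])
E
```

```text
cap [ 572.1 -170.8   56. ] px [338.8 182.8] 66
cap [ 509.8 -171.6   56. ] px [339.1 204.2] 63
cap [ 496.5 -265.9   56. ] px [371.7 209.2] 72
base [ 574.12489062 -172.2353305    31.        ]
base [ 510.83456124 -173.51394627   31.        ]
base [ 496.4787929  -268.19692857   31.        ]
captop [ 572.9427848  -171.37150641   59.        ]
captop [ 509.71659365 -171.87208731   59.        ]
captop [ 495.73860441 -266.41596879   59.        ]
at [ 324.  -336.1  198.3] [-3.141 -0.     1.453] shift [184.8 164.4  48.2] roll(deg about tool z) -0.2 gap 37.4
```

Run:
```python
from h import *
go(432,221.5,130,np.pi/2+BOX[2])
```

```text
at [ 324.  -336.1  198.3] [-3.141 -0.     1.453] shift [566.4  41.5  68.4] roll(deg about tool z) -8.9 gap 37.4
```

Call:
{"name": "send_rows", "arguments": {"series": [[[0.5, 46, 3, 0, -1], [0.5, 94, 7, 0, -2], [0.5, 142, 10, 0, -3], [0.5, 190, 14, 0, -4], [0.5, 238, 17, 0, -5], [0.5, 286, 21, 0, -6], [0.5, 334, 24, 0, -7], [0.5, 382, 28, 0, -8], [0.5, 430, 32, 0, -8.9], [0.5, 478, 35, 10, -8.9]]]}}

```text
clock: 7.0
eef_pos: [414.4, 139.7, 189.3]
eef_rot: [3.139, -0.001, 1.614]
wrist_force: [1.6, -0.0, -0.2]
finger_gap: 47.3
```

Run:
```python
from h import *
go(432,221.5,44,np.pi/2+BOX[2])
c=manip.camera('top')
g=(c['img'].max(2)<60).astype(np.uint8)
n,_,s,ce=cv2.connectedComponentsWithStats(g)
for i in range(1,n):
    if 150<ce[i][0]<240 and 180<ce[i][1]<260 and s[i][4]>10: print(s[i],ce[i],at_z(c,*ce[i],65))
```

```text
at [414.4 139.7 189.3] [ 3.139e+00 -1.000e-03  1.614e+00] shift [ 80.9  20.9 145.4] roll(deg about tool z) 0.3 gap 47.3
[211 249  16   5  22] [218.72727273 251.45454545] [371.20314269 169.75834687  65.        ]
```

Call:
{"name": "send_rows", "arguments": {"series": [[[0.5, 40, 10, 30, 0], [0.5, 80, 20, 60, 0], [0.5, 81, 21, 95, 0], [0.5, 81, 21, 125, 0], [0.5, 81, 21, 144, 0], [0.05, 81, 21, 145, 0], [0.05, 81, 21, 145, 0], [0.05, 81, 21, 145, 0], [0.05, 81, 21, 145, 0], [0.05, 81, 21, 145, 0]]], "newtons": 20}}

```text
clock: 8.05
eef_pos: [432.8, 218.7, 44.6]
eef_rot: [3.14, -0.001, 1.612]
wrist_force: [-1.0, 1.2, 8.3]
finger_gap: 18.2
```

Call:
{"name": "send_rows", "arguments": {"series": [[[0.05, 0, -8, 0, 0], [0.05, 0, -18, 0, 0], [0.05, 0, -28, 0, 0], [0.05, 0, -36, 0, 0], [0.05, 0, -40, 0, 0], [0.05, 0, -43, 0, 0], [0.05, 0, -45, 0, 0], [0.05, 0, -45, 0, 0]]]}}

```text
clock: 8.85
eef_pos: [392.2, 217.3, 44.8]
eef_rot: [3.129, -0.003, 1.612]
wrist_force: [40.5, 1.8, -24.5]
finger_gap: 18.7
```

Call:
{"name": "send_rows", "arguments": {"series": [[[0.05, 0, 3, 0, 0], [0.5, 0, 3, 0, 0], [0.5, 0, 3, 0, 0], [0.5, 0, 3, 0, 0], [0.5, 0, 3, -45, 0], [0.5, 0, 3, -90, 0], [0.5, -50, 13, -120, 0], [0.5, -100, 23, -130, 0], [0.5, -150, 33, -130, 0], [0.5, -200, 43, -130, 0]]]}}

```text
clock: 9.85
eef_pos: [435.6, 28.7, 174.1]
eef_rot: [3.14, 0.0, 1.613]
wrist_force: [1.8, 0.8, 0.8]
finger_gap: 47.1
```

Run:
```python
from h import *
go(510,-172.5,150,np.pi/2+CAB[2])
c=manip.camera('top'); caps(c); sc=5
im=cv2.resize(c['img'][150:265,160:270,::-1],None,fx=sc,fy=sc,interpolation=cv2.INTER_CUBIC)
q=(617,BOX[1],BOX[2])
for y in(32,-32):lines(im,c,sc,160,150,T(*q),[(-265,y,23),(0,y,23)],(0,255,0));lines(im,c,sc,160,150,T(*q),[(-265,y,8),(0,y,8)],(0,0,255))
lines(im,c,sc,160,150,T(*q),[(-234,-12,70),(-234,12,70),(-216,12,70),(-216,-12,70),(-234,-12,70)],(255,0,0))
lines(im,c,sc,160,150,T(*q),[(-100,-26,32),(-100,26,32)],(255,0,0))
cv2.imwrite('pics/l1.png',im)
```

```text
at [435.6  28.7 174.1] [3.14  0.    1.613] shift [-204.2   65.8   24.2] roll(deg about tool z) 9.0 gap 47.1
cap [ 853.9 -436.3   56. ] px [427.   90.6] 44
cap [ 572.1 -170.8   56. ] px [338.8 182.8] 66
cap [ 509.8 -171.6   56. ] px [339.1 204.2] 63
cap [ 496.6 -265.9   56. ] px [371.7 209.2] 73
```

View pics/l1.png

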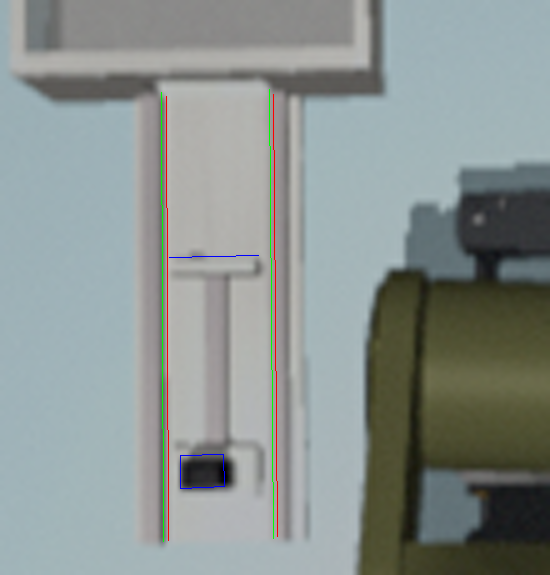

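Call:
{"name": "send_rows", "arguments": {"series": [[[0.47, -42, 13, 0, 3], [0.47, -88, 28, 0, 6], [0.47, -134, 43, 5, 9], [0.47, -178, 57, 15, 9], [0.47, -203, 65.8, 25, 9], [0.47, -204.2, 65.8, 50, 9], [0.47, -204.2, 65.8, 85, 9], [0.47, -204.2, 65.8, 105, 9], [0.47, -204.2, 65.8, 105, 9], [0.47, -204.2, 65.8, 105, 9]]]}}

```text
clock: 10.9
eef_pos: [509.9, -170.8, 69.0]
eef_rot: [-3.142, -0.0, 1.455]
wrist_force: [-0.2, 0.8, 0.5]
finger_gap: 44.3
```

```bash
sed -i 's/^CAB=.*/CAB=(621,-229.1,-.114); BOX=(617,229.7,.038)/' h.py
python3 - <<'E'
from h import *
go(510,-172.5,44,np.pi/2+CAB[2])
E
```

```text
at [ 509.9 -170.8   69. ] [-3.142 -0.     1.455] shift [-1.7  0.3 25. ] roll(deg about tool z) -0.1 gap 44.3
```

Descend, grip, lift.

Call:
{"name": "send_rows", "arguments": {"series": [[[0.47, -1.2, 0, 15, 0], [0.47, -1.2, 0, 25, 0], [0.47, -1.2, 0, 25, 0], [0.1, -1.2, 0, 25, 0], [0.1, -1.2, 0, 25, 0], [0.1, -1.2, 0, 25, 0], [0.1, -1.2, 0, 25, 0], [0.1, -1.2, 0, 0, 0], [0.1, -1.2, 0, -40, 0], [0.1, -1.2, 0, -75, 0]]], "newtons": 30}}

```text
clock: 11.9
eef_pos: [509.4, -172.0, 144.7]
eef_rot: [-3.141, -0.0, 1.455]
wrist_force: [0.2, -0.6, -0.9]
finger_gap: 27.6
```

Run:
```python
from h import *
go(*T(*BOX)((-55,0,100)),np.pi/2+BOX[2])
```

```text
at [ 509.4 -172.   144.7] [-3.141 -0.     1.455] shift [403.    6.3  44.8] roll(deg about tool z) -8.8 gap 27.6
```

Call:
{"name": "send_rows", "arguments": {"series": [[[0.1, 25, 0, 0, -1], [0.1, 65, 1, 0, -2], [0.1, 112, 2, 0, -3], [0.1, 160, 2, 0, -4], [0.1, 208, 3, 0, -5], [0.1, 256, 4, 0, -6], [0.1, 304, 5, 0, -7], [0.1, 350, 6, 10, -8], [0.1, 385, 6, 30, -8.8], [0.1, 403, 6.3, 45, -8.8]]]}}

```text
clock: 12.9
eef_pos: [561.7, 230.2, 97.0]
eef_rot: [-3.141, 0.0, 1.612]
wrist_force: [-0.5, -1.5, -2.4]
finger_gap: 27.1
```

Run:
```python
from h import *
go(*T(*BOX)((-55,0,37.5)),np.pi/2+BOX[2])
```

```text
at [561.7 230.2  97. ] [-3.141  0.     1.612] shift [-2.6  0.3 59.5] roll(deg about tool z) 0.2 gap 27.1
```

Call:
{"name": "send_rows", "arguments": {"series": [[[0.1, -1.5, 0, 15, 0], [0.1, -1.5, 0, 35, 0], [0.1, -1.5, 0, 50, 0], [0.1, -1.5, 0, 57, 0], [0.1, -1.5, 0, 60, 0], [0.1, -1.5, 0, 60, 0], [0.47, -1.5, 0, 59, 0], [0.47, -1.5, 0, 59, 0], [0.47, -1.5, 0, 59, 0], [0.47, -1.5, 0, 59, 0]]]}}

```text
clock: 13.9
eef_pos: [562.3, 225.7, 39.1]
eef_rot: [-3.141, 0.0, 1.609]
wrist_force: [-0.3, -0.3, -0.4]
finger_gap: 43.9
```

Run:
```python
from h import *
go(*T(*BOX)((-225,0,44)),np.pi/2+BOX[2])
```

```text
at [562.3 225.7  39.1] [-3.141  0.     1.609] shift [   1.9 -170.2   -4.8] roll(deg about tool z) -0.0 gap 43.9
```

Call:
{"name": "send_rows", "arguments": {"series": [[[0.47, 0, 0, -40, 0], [0.47, 0, 0, -75, 0], [0.47, 0, -45, -75, 0], [0.47, 0, -93, -75, 0], [0.47, 0, -138, -75, 0], [0.47, 1, -168, -75, 0], [0.47, 1, -170, -60, 0], [0.47, 1, -170, -25, 0], [0.47, 1, -170, -5, 0], [0.47, 1, -170, -5, 0]]]}}

```text
clock: 14.9
eef_pos: [391.2, 219.9, 42.3]
eef_rot: [-3.138, 0.002, 1.609]
wrist_force: [0.5, 0.2, 0.3]
finger_gap: 44.4
```

Run:
```python
from h import *
go(*T(*BOX)((-225,0,44)),np.pi/2+BOX[2])
c=manip.camera('scene'); save(c,'p1.png',(250,170,200,160),4)
```

```text
at [391.2 219.9  42.3] [-3.138e+00  2.000e-03  1.609e+00] shift [ 1.2  1.  -1.7] roll(deg about tool z) 0.0 gap 44.4
```

View pics/p1.png

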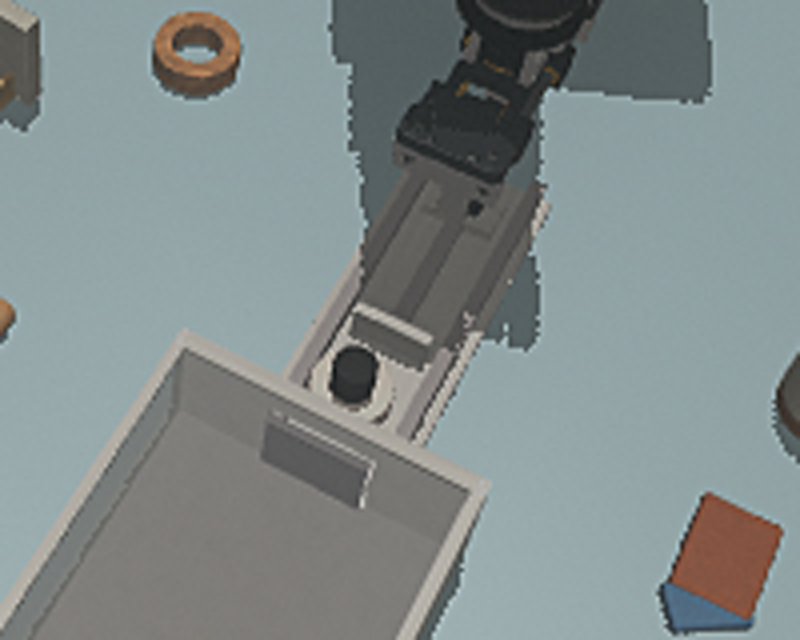

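Call:
{"name": "send_rows", "arguments": {"series": [[[0.05, 1, 1, -2, 0], [0.05, 1, 1, -2, 0], [0.05, 1, 1, -2, 0], [0.05, 1, 10, -2, 0], [0.05, 1, 25, -2, 0], [0.05, 1, 42, -2, 0], [0.05, 1, 60, -2, 0], [0.05, 1, 78, -2, 0], [0.05, 1, 96, -2, 0], [0.05, 1, 114, -2, 0]]], "newtons": 25}}

```text
clock: 15.95
eef_pos: [507.2, 225.8, 46.6]
eef_rot: [-3.141, 0.0, 1.609]
wrist_force: [-5.6, -0.1, 3.2]
finger_gap: 48.4
```

Call:
{"name": "send_rows", "arguments": {"series": [[[0.05, 0, 0, 0, 0], [0.05, 0, 0, 0, 0], [0.05, 0, 0, 0, 0], [0.05, 0, 0, 0, 0]]]}}

```text
clock: 16.35
eef_pos: [505.7, 225.7, 46.1]
eef_rot: [-3.141, 0.0, 1.609]
wrist_force: [-4.6, -2.5, 0.4]
finger_gap: 17.7
```

Run:
```python
from h import *
go(*T(*BOX)((-65,0,44)),np.pi/2+BOX[2])
c=manip.camera('scene'); save(c,'p2.png',(250,170,200,160),4)
```

```text
at [505.7 225.7  46.1] [-3.141  0.     1.609] shift [-0.2 46.4  2.1] roll(deg about tool z) 0.0 gap 17.7
```

View pics/p2.png

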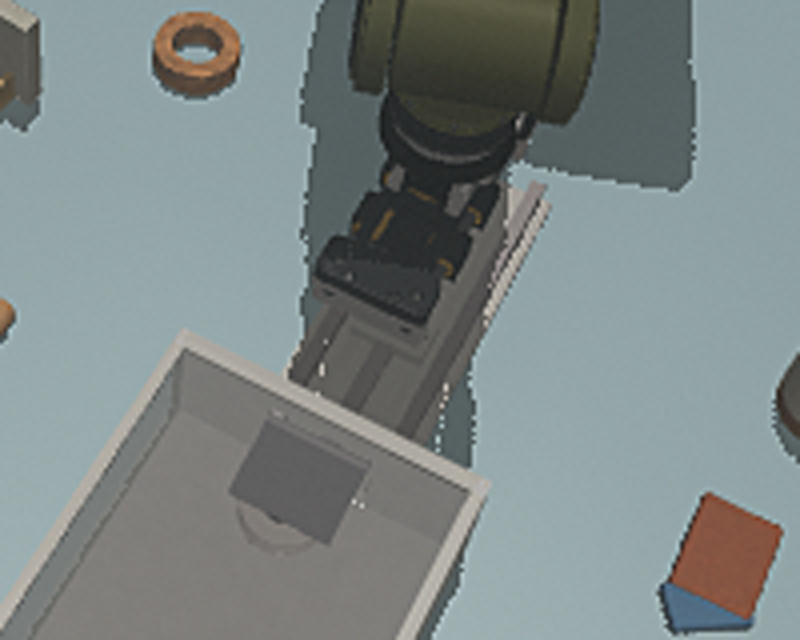

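Call:
{"name": "send_rows", "arguments": {"series": [[[0.05, 0, 10, 0, 0], [0.05, 0, 24, 0, 0], [0.05, 0, 37, 0, 0], [0.05, 0, 45, 0, 0], [0.05, 0, 49, 0, 0], [0.05, 0, 49, 0, 0], [0.05, 0, 49, 0, 0]]]}}

```text
clock: 17.1
eef_pos: [552.4, 227.4, 45.9]
eef_rot: [-3.134, 0.002, 1.609]
wrist_force: [-23.2, -7.3, 12.0]
finger_gap: 18.0
```

Call:
{"name": "send_rows", "arguments": {"series": [[[0.05, 0, -8, 0, 0], [0.05, 0, -24, 0, 0], [0.05, 0, -44, 0, 0], [0.05, 0, -65, 0, 0], [0.05, 0, -87, 0, 0], [0.05, 0, -109, 0, 0], [0.05, 0, -130, 0, 0], [0.05, 0, -148, 0, 0], [0.05, 0, -159, 0, 0], [0.05, 0, -163, 0, 0]]]}}

```text
clock: 18.1
eef_pos: [392.4, 221.7, 46.3]
eef_rot: [3.14, -0.0, 1.609]
wrist_force: [23.6, -1.8, -29.9]
finger_gap: 17.9
```

Run:
```python
from h import *
go(573,-172,150,np.pi/2+CAB[2])
c=manip.camera('top'); caps(c)
```

```text
at [392.4 221.7  46.3] [ 3.14  -0.     1.609] shift [-400.3  165.4 -103.6] roll(deg about tool z) 8.7 gap 17.9
cap [ 854.5 -437.1   56. ] px [427.3  90.4] 41
cap [ 572.1 -170.8   56. ] px [338.8 182.8] 66
cap [ 496.5 -265.9   56. ] px [371.7 209.2] 72
```

Call:
{"name": "send_rows", "arguments": {"series": [[[0.47, 0, 2, 0, 0], [0.47, 0, 2, 0, 0], [0.47, 0, 2, -1, 0], [0.47, 0, 2, -40, 0], [0.47, -10, 4, -85, 2], [0.47, -55, 22, -103, 4], [0.47, -100, 41, -103, 6], [0.47, -145, 60, -103, 8.7], [0.47, -190, 79, -103, 8.7], [0.47, -235, 97, -103, 8.7]]]}}

```text
clock: 19.15
eef_pos: [499.2, -11.8, 149.9]
eef_rot: [3.14, -0.0, 1.457]
wrist_force: [0.4, 0.0, 0.6]
finger_gap: 43.9
```

Run:
```python
from h import *
go(573,-171.5,44,np.pi/2+CAB[2])
```

```text
at [499.2 -11.8 149.9] [ 3.14  -0.     1.457] shift [-150.3   91.4  106. ] roll(deg about tool z) -0.0 gap 43.9
```

Call:
{"name": "send_rows", "arguments": {"series": [[[0.47, -40, 24, 0, 0], [0.47, -82, 50, 0, 0], [0.47, -122, 74, 0, 0], [0.47, -149, 91, 5, 0], [0.47, -150, 91.4, 30, 0], [0.47, -150, 91.4, 65, 0], [0.47, -150, 91.4, 95, 0], [0.47, -150, 91.4, 105.5, 0], [0.47, -150, 91.4, 105.5, 0], [0.47, -150, 91.4, 105.5, 0]]]}}

```text
clock: 20.15
eef_pos: [572.8, -169.2, 44.9]
eef_rot: [3.14, 0.0, 1.457]
wrist_force: [-0.4, 0.2, -0.5]
finger_gap: 43.9
```

Run:
```python
from h import *
go(573,-171.5,44,np.pi/2+CAB[2])
```

```text
at [ 572.8 -169.2   44.9] [3.14  0.    1.457] shift [-2.3  0.5  0.9] roll(deg about tool z) 0.0 gap 43.9
```

Call:
{"name": "send_rows", "arguments": {"series": [[[0.47, -1.8, 0, 0.5, 0], [0.1, -1.8, 0, 0.5, 0], [0.1, -1.8, 0, 0.5, 0], [0.1, -1.8, 0, 0.5, 0], [0.1, -1.8, 0, 0.5, 0], [0.1, -1.8, 0, -20, 0], [0.1, -1.8, 0, -60, 0], [0.1, -1.8, 0, -95, 0], [0.1, -1.8, 0, -100, 0]]], "newtons": 30}}

```text
clock: 21.05
eef_pos: [573.2, -171.2, 148.0]
eef_rot: [3.136, 0.001, 1.457]
wrist_force: [0.3, -0.3, -1.3]
finger_gap: 27.5
```

Run:
```python
from h import *
go(*T(*BOX)((-55,1,100)),np.pi/2+BOX[2])
```

```text
at [ 573.2 -171.2  148. ] [3.136e+00 1.000e-03 1.457e+00] shift [396.  -56.7  47.2] roll(deg about tool z) -8.7 gap 27.5
```

Call:
{"name": "send_rows", "arguments": {"series": [[[0.1, 25, -3, 0, -1], [0.1, 65, -9, 0, -2], [0.1, 112, -16, 0, -3], [0.1, 160, -23, 0, -4], [0.1, 207, -30, 0, -5], [0.1, 254, -37, 0, -6], [0.1, 301, -43, 0, -7], [0.1, 346, -50, 10, -8], [0.1, 380, -55, 25, -8.7], [0.1, 395, -57, 43, -8.7]]]}}

```text
clock: 22.05
eef_pos: [559.1, 231.0, 99.3]
eef_rot: [-3.141, 0.0, 1.612]
wrist_force: [0.3, 0.6, -0.0]
finger_gap: 27.6
```

Run:
```python
from h import *
go(*T(*BOX)((-55,1,37.5)),np.pi/2+BOX[2])
```

```text
at [559.1 231.   99.3] [-3.141  0.     1.612] shift [-2.5  2.9 61.8] roll(deg about tool z) 0.2 gap 27.6
```

Call:
{"name": "send_rows", "arguments": {"series": [[[0.1, 0, 2, 15, 0], [0.1, 0, 2.9, 35, 0], [0.1, 0, 2.9, 52, 0], [0.1, 0, 2.9, 60, 0], [0.1, 0, 2.9, 62, 0], [0.1, 0, 2.9, 62, 0], [0.47, 0, 2.9, 61, 0], [0.47, 0, 2.9, 61, 0], [0.47, 0, 2.9, 61, 0], [0.47, 0, 2.9, 61, 0]]]}}

```text
clock: 23.05
eef_pos: [563.2, 228.3, 40.2]
eef_rot: [3.141, -0.0, 1.609]
wrist_force: [0.6, 0.3, -0.3]
finger_gap: 44.2
```

Run:
```python
from h import *
go(*T(*BOX)((-225,0,44)),np.pi/2+BOX[2])
```

```text
at [563.2 228.3  40.2] [ 3.141 -0.     1.609] shift [  -0.6 -171.2   -3.9] roll(deg about tool z) 0.0 gap 44.2
```

Call:
{"name": "send_rows", "arguments": {"series": [[[0.47, 0, 0, -40, 0], [0.47, 0, 0, -75, 0], [0.47, 0, -45, -75, 0], [0.47, 0, -93, -75, 0], [0.47, 0, -138, -75, 0], [0.47, -1, -169, -75, 0], [0.47, -1, -171, -60, 0], [0.47, -1, -171, -25, 0], [0.47, -1, -171, -4, 0], [0.47, -1, -171, -4, 0]]]}}

```text
clock: 24.05
eef_pos: [390.9, 220.2, 42.0]
eef_rot: [-3.138, 0.002, 1.609]
wrist_force: [0.5, 0.1, -0.3]
finger_gap: 44.3
```

Run:
```python
from h import *
go(*T(*BOX)((-225,0,44)),np.pi/2+BOX[2])
c=manip.camera('scene'); save(c,'p3.png',(250,170,200,160),3)
```

```text
at [390.9 220.2  42. ] [-3.138e+00  2.000e-03  1.609e+00] shift [ 0.9  1.3 -2. ] roll(deg about tool z) 0.0 gap 44.3
```

View pics/p3.png

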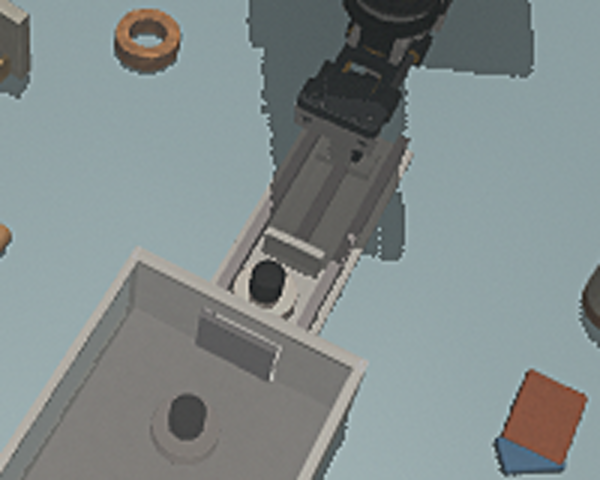

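Call:
{"name": "send_rows", "arguments": {"series": [[[0.05, 1, 1, -2, 0], [0.05, 1, 1, -2, 0], [0.05, 1, 1, -2, 0], [0.05, 1, 10, -2, 0], [0.05, 1, 25, -2, 0], [0.05, 1, 42, -2, 0], [0.05, 1, 60, -2, 0], [0.05, 1, 78, -2, 0], [0.05, 1, 96, -2, 0], [0.05, 1, 114, -2, 0]]], "newtons": 25}}

```text
clock: 25.1
eef_pos: [507.1, 225.9, 46.4]
eef_rot: [-3.141, 0.0, 1.609]
wrist_force: [-5.0, -1.4, 7.6]
finger_gap: 18.0
```

Call:
{"name": "send_rows", "arguments": {"series": [[[0.05, 0, 14, 0, 0], [0.05, 0, 28, 0, 0], [0.05, 0, 39, 0, 0], [0.05, 0, 46, 0, 0], [0.05, 0, 49, 0, 0], [0.05, 0, 49, 0, 0], [0.05, 0, 49, 0, 0]]]}}

```text
clock: 25.8
eef_pos: [552.5, 227.6, 46.2]
eef_rot: [-3.134, 0.001, 1.609]
wrist_force: [-28.2, -5.4, 21.6]
finger_gap: 17.9
```

Call:
{"name": "send_rows", "arguments": {"series": [[[0.05, 0, -8, 0, 0], [0.05, 0, -24, 0, 0], [0.05, 0, -44, 0, 0], [0.05, 0, -65, 0, 0], [0.05, 0, -87, 0, 0], [0.05, 0, -109, 0, 0], [0.05, 0, -130, 0, 0], [0.05, 0, -148, 0, 0], [0.05, 0, -159, 0, 0], [0.05, 0, -163, 0, 0]]]}}

```text
clock: 26.8
eef_pos: [392.4, 221.9, 46.2]
eef_rot: [3.14, -0.0, 1.609]
wrist_force: [25.6, 0.2, -11.7]
finger_gap: 17.6
```

Run:
```python
from h import *
c=manip.camera('top'); caps(c)
go(496.3,-266.8,150,np.pi/2+CAB[2])
```

```text
cap [ 496.8 -265.9   56. ] px [371.7 209.1] 70
at [392.6 221.9  46.1] [ 3.14  -0.     1.609] shift [-492.3   85.1 -103.9] roll(deg about tool z) 8.7 gap 17.9
```

Call:
{"name": "send_rows", "arguments": {"series": [[[0.47, 0, 2, 0, 0], [0.47, 0, 2, 0, 0], [0.47, 0, 2, -1, 0], [0.47, 0, 2, -40, 0], [0.47, -10, 4, -85, 2], [0.47, -55, 10, -103, 4], [0.47, -102, 18, -103, 6], [0.47, -150, 26, -103, 8.7], [0.47, -198, 34, -103, 8.7], [0.47, -245, 42, -103, 8.7]]]}}

```text
clock: 27.85
eef_pos: [443.6, -23.6, 149.1]
eef_rot: [3.141, -0.0, 1.457]
wrist_force: [0.5, 0.7, -0.0]
finger_gap: 44.2
```

Run:
```python
from h import *
c=manip.camera('top'); caps(c)
go(496.3,-266.5,44,np.pi/2+CAB[2])
```

```text
cap [ 496.8 -265.9   56. ] px [371.7 209.1] 70
at [444.6 -28.8 149.1] [3.141e+00 1.000e-03 1.454e+00] shift [-229.9   79.   105.4] roll(deg about tool z) -0.2 gap 44.5
```

Call:
{"name": "send_rows", "arguments": {"series": [[[0.47, -46, 16, 0, 0], [0.47, -92, 32, 0, 0], [0.47, -138, 47, 0, 0], [0.47, -184, 63, 0, 0], [0.47, -220, 76, 0, 0], [0.47, -230, 79, 15, 0], [0.47, -230, 79, 45, 0], [0.47, -230, 79, 75, 0], [0.47, -230, 79, 75, 0], [0.47, -230, 79, 75, 0]]]}}

```text
clock: 28.9
eef_pos: [495.9, -258.6, 74.1]
eef_rot: [-3.141, -0.0, 1.457]
wrist_force: [-0.8, 0.6, 0.6]
finger_gap: 44.3
```

Run:
```python
from h import *
go(496.5,-266.5,44,np.pi/2+CAB[2])
```

```text
at [ 495.9 -258.6   74.1] [-3.141 -0.     1.457] shift [-7.8  1.5 30.1] roll(deg about tool z) 0.0 gap 44.3
```

Call:
{"name": "send_rows", "arguments": {"series": [[[0.47, -7.5, 1.5, 10, 0], [0.47, -7.5, 1.5, 25, 0], [0.47, -7.5, 1.5, 30, 0], [0.47, -7.5, 1.5, 30, 0], [0.1, -7.5, 1.5, 30, 0], [0.1, -7.5, 1.5, 30, 0], [0.1, -7.5, 1.5, 30, 0], [0.1, -7.5, 1.5, 30, 0], [0.1, -7.5, 1.5, 0, 0], [0.1, -7.5, 1.5, -45, 0]]], "newtons": 30}}

```text
clock: 29.9
eef_pos: [495.2, -265.8, 117.6]
eef_rot: [-3.137, -0.002, 1.457]
wrist_force: [0.2, -1.2, -1.0]
finger_gap: 27.5
```

Run:
```python
from h import *
go(*T(*BOX)((-55,1,100)),np.pi/2+BOX[2])
```

```text
at [ 495.2 -265.8  117.6] [-3.137e+00 -2.000e-03  1.457e+00] shift [498.8  10.3  18.6] roll(deg about tool z) -8.7 gap 27.5
```

Call:
{"name": "send_rows", "arguments": {"series": [[[0.1, 10, 0, -20, -1], [0.1, 45, 1, -30, -2], [0.1, 92, 2, -30, -3], [0.1, 140, 3, -30, -4], [0.1, 188, 4, -30, -5], [0.1, 236, 5, -30, -6], [0.1, 284, 6, -30, -7], [0.1, 332, 7, -30, -8], [0.1, 380, 8, -30, -8.7], [0.1, 426, 9, -30, -8.7]]]}}

```text
clock: 30.9
eef_pos: [553.6, 157.7, 148.9]
eef_rot: [-3.142, 0.0, 1.61]
wrist_force: [1.2, 0.2, -1.1]
finger_gap: 27.5
```

Run:
```python
from h import *
go(*T(*BOX)((-55,1,37.5)),np.pi/2+BOX[2])
```

```text
at [553.6 157.7 148.9] [-3.142  0.     1.61 ] shift [ 70.5  11.2 111.4] roll(deg about tool z) 0.0 gap 27.5
```

Call:
{"name": "send_rows", "arguments": {"series": [[[0.1, 35, 6, 0, 0], [0.1, 62, 10, 10, 0], [0.1, 69, 11, 35, 0], [0.1, 69, 11, 55, 0], [0.1, 69, 11, 55, 0], [0.1, 69, 11, 55, 0]]]}}

```text
clock: 31.5
eef_pos: [562.2, 224.9, 94.3]
eef_rot: [-3.141, 0.0, 1.609]
wrist_force: [-0.7, -0.0, -0.2]
finger_gap: 27.0
```

Run:
```python
from h import *
go(*T(*BOX)((-55,1,37.5)),np.pi/2+BOX[2])
```

```text
at [562.2 224.9  94.3] [-3.141  0.     1.609] shift [ 3.7 -0.1 56.8] roll(deg about tool z) -0.0 gap 27.0
```

Call:
{"name": "send_rows", "arguments": {"series": [[[0.1, 3.5, 0, 15, 0], [0.1, 3.5, 0, 32, 0], [0.1, 3.5, 0, 47, 0], [0.1, 3.5, 0, 55, 0], [0.1, 3.5, 0, 57, 0], [0.1, 3.5, 0, 57, 0], [0.47, 3.5, 0, 56, 0], [0.47, 3.5, 0, 56, 0], [0.47, 3.5, 0, 56, 0], [0.47, 3.5, 0, 56, 0]]]}}

```text
clock: 32.5
eef_pos: [562.1, 228.5, 38.1]
eef_rot: [3.141, -0.0, 1.609]
wrist_force: [-0.5, 0.2, -0.3]
finger_gap: 44.0
```

Run:
```python
from h import *
go(*T(*BOX)((-225,0,44)),np.pi/2+BOX[2])
```

```text
at [562.1 228.5  38.1] [ 3.141 -0.     1.609] shift [  -0.9 -170.1   -6. ] roll(deg about tool z) 0.0 gap 44.0
```

Call:
{"name": "send_rows", "arguments": {"series": [[[0.47, 0, 0, -40, 0], [0.47, 0, 0, -77, 0], [0.47, 0, -45, -77, 0], [0.47, 0, -93, -77, 0], [0.47, 0, -138, -77, 0], [0.47, -1, -168, -77, 0], [0.47, -1, -170, -62, 0], [0.47, -1, -170, -27, 0], [0.47, -1, -170, -7, 0], [0.47, -1, -170, -7, 0]]]}}

```text
clock: 33.5
eef_pos: [391.0, 220.5, 43.0]
eef_rot: [-3.138, 0.002, 1.609]
wrist_force: [-0.3, -0.1, 0.1]
finger_gap: 44.3
```

Run:
```python
from h import *
go(*T(*BOX)((-225,0,44)),np.pi/2+BOX[2])
c=manip.camera('scene'); save(c,'p4.png',(100,150,300,220),2.6)
```

```text
at [391.  220.5  43. ] [-3.138e+00  2.000e-03  1.609e+00] shift [ 0.6  1.2 -1. ] roll(deg about tool z) 0.0 gap 44.3
```

View pics/p4.png

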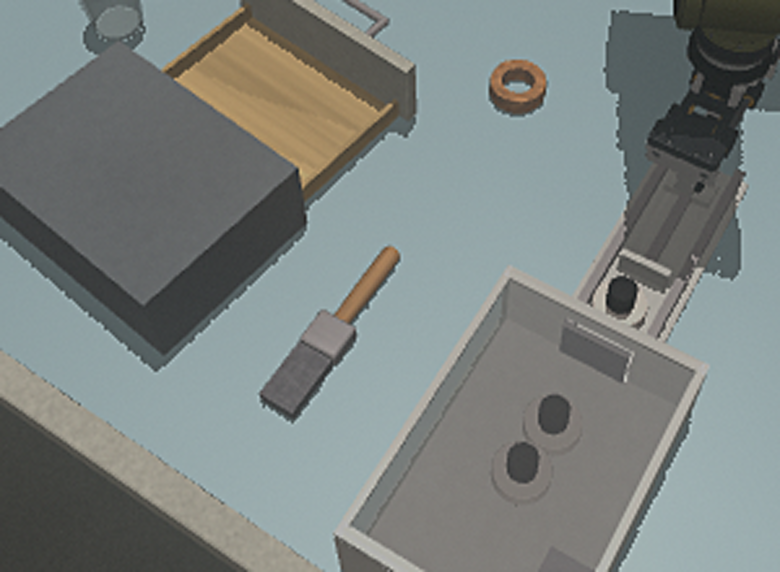

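Two pots are upright in the box (550,425; 523,472), the flap is shut, the third pot is in the lane (622,300) and the drawer is empty. Push the third.

Call:
{"name": "send_rows", "arguments": {"series": [[[0.05, 1, 1, -1, 0], [0.05, 1, 1, -1, 0], [0.05, 1, 1, -1, 0], [0.05, 1, 10, -1, 0], [0.05, 1, 25, -1, 0], [0.05, 1, 42, -1, 0], [0.05, 1, 60, -1, 0], [0.05, 1, 78, -1, 0], [0.05, 1, 96, -1, 0], [0.05, 1, 114, -1, 0]]], "newtons": 25}}

```text
clock: 34.55
eef_pos: [507.0, 226.2, 46.3]
eef_rot: [-3.141, 0.0, 1.609]
wrist_force: [-5.6, -1.8, 7.8]
finger_gap: 18.1
```

Call:
{"name": "send_rows", "arguments": {"series": [[[0.05, 0, 14, 0, 0], [0.05, 0, 28, 0, 0], [0.05, 0, 39, 0, 0], [0.05, 0, 46, 0, 0], [0.05, 0, 49, 0, 0], [0.05, 0, 49, 0, 0], [0.05, 0, 49, 0, 0]]]}}

```text
clock: 35.25
eef_pos: [552.5, 227.8, 46.1]
eef_rot: [-3.134, 0.002, 1.609]
wrist_force: [-27.1, -5.9, 20.2]
finger_gap: 18.3
```

Call:
{"name": "send_rows", "arguments": {"series": [[[0.05, 0, -8, 0, 0], [0.05, 0, -24, 0, 0], [0.05, 0, -44, 0, 0], [0.05, 0, -65, 0, 0], [0.05, 0, -87, 0, 0], [0.05, 0, -109, 0, 0], [0.05, 0, -130, 0, 0], [0.05, 0, -148, 0, 0], [0.05, 0, -159, 0, 0], [0.05, 0, -163, 0, 0]]]}}

```text
clock: 36.25
eef_pos: [392.4, 222.2, 46.2]
eef_rot: [3.14, -0.0, 1.609]
wrist_force: [26.8, -1.4, -13.6]
finger_gap: 17.5
```

Call:
{"name": "send_rows", "arguments": {"series": [[[0.47, 0, 2, 0, 0], [0.47, 0, 2, 0, 0], [0.47, 0, 2, -1, 0], [0.47, 0, 2, -40, 0], [0.47, -10, 2, -85, 2], [0.47, -55, 2, -110, 4], [0.47, -102, 2, -110, 6], [0.47, -150, 2, -110, 8.7], [0.47, -198, 2, -110, 8.7], [0.47, -245, 2, -110, 8.7]]]}}

```text
clock: 37.25
eef_pos: [403.3, -24.7, 156.1]
eef_rot: [3.141, -0.0, 1.457]
wrist_force: [1.8, -0.3, -0.5]
finger_gap: 44.3
```

Run:
```python
from h import *
go(380,-203,150,np.pi/2+CAB[2])
print(T(*CAB)((-16-165-40,0,70)))
c=manip.camera('scene'); save(c,'p5.png',(100,150,300,220),2.6)
```

```text
at [403.3 -24.7 156.1] [ 3.141 -0.     1.457] shift [-179.8   -2.9    6.1] roll(deg about tool z) 0.0 gap 44.3
[np.float64(401.43450342276435), np.float64(-203.9605347552517), 70]
```

View pics/p5.png

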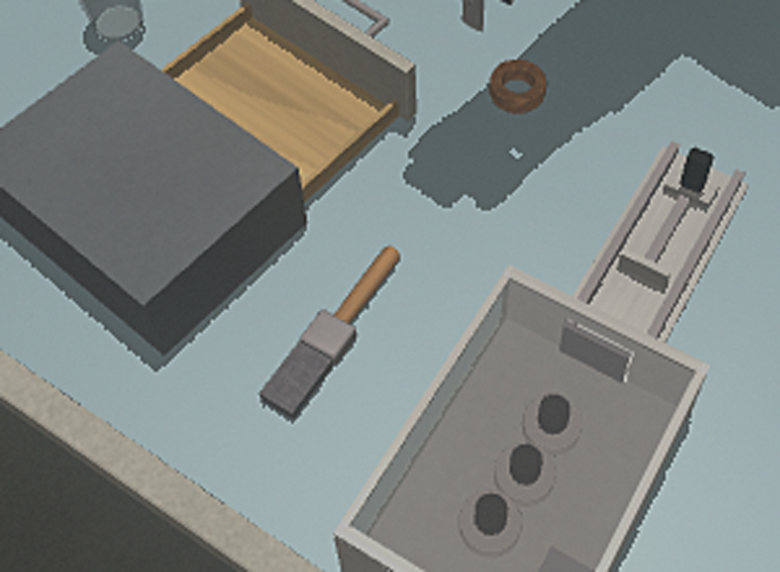

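Call:
{"name": "send_rows", "arguments": {"series": [[[0.38, -40, 0, 0, 0], [0.38, -86, 0, 0, 0], [0.38, -132, 0, 0, 0], [0.38, -170, 10, 0, 0], [0.38, -182, 18, 0, 0], [0.38, -182, 19, 20, 0], [0.38, -182, 19, 45, 0], [0.38, -182, 19, 45, 0]]]}}

```text
clock: 38.1
eef_pos: [400.7, -204.6, 108.4]
eef_rot: [-3.137, -0.002, 1.457]
wrist_force: [-0.4, 0.9, -0.4]
finger_gap: 35.6
```

Run:
```python
from h import *
go(402.5,-204.5,59,np.pi/2+CAB[2])
```

```text
at [ 400.7 -204.6  108.4] [-3.137e+00 -2.000e-03  1.457e+00] shift [ 0.2  2.  49.4] roll(deg about tool z) 0.0 gap 35.6
```

Call:
{"name": "send_rows", "arguments": {"series": [[[0.38, 0, 1, 25, 0], [0.38, 0, 1, 45, 0], [0.38, 0, 1, 50, 0], [0.38, 0, 1, 50, 0], [0.05, 0, 1, 50, 0], [0.05, 0, 1, 50, 0], [0.05, 0, 1, 50, 0], [0.05, 0, 1, 50, 0]]], "newtons": 25}}

```text
clock: 38.9
eef_pos: [405.2, -206.3, 61.8]
eef_rot: [3.135, 0.001, 1.456]
wrist_force: [13.2, 1.4, -8.8]
finger_gap: 9.1
```

Call:
{"name": "send_rows", "arguments": {"series": [[[0.05, 0, 10, 0, 0], [0.05, 0, 30, 0, 0], [0.05, 0, 52, 0, 0], [0.05, 0, 75, 0, 0], [0.05, 0, 98, 0, 0], [0.05, 0, 120, 0, 0], [0.05, 0, 140, 0, 0], [0.05, 0, 155, 0, 0], [0.05, 0, 162, 0, 0], [0.05, 0, 165, 0, 0]]]}}

```text
clock: 39.9
eef_pos: [567.5, -225.4, 61.7]
eef_rot: [3.141, 0.001, 1.457]
wrist_force: [-3.0, -4.4, 8.0]
finger_gap: 8.7
```

Call:
{"name": "send_rows", "arguments": {"series": [[[0.05, 0, 2, 0, 0], [0.05, 0, 3.5, 0, 0], [0.05, 0, 4, 0, 0], [0.05, 0, 4, 0, 0]]]}}

```text
clock: 40.3
eef_pos: [569.3, -225.6, 61.7]
eef_rot: [-3.138, 0.001, 1.457]
wrist_force: [-15.1, -1.9, 14.8]
finger_gap: 9.5
```

Force rises at the closed stop. Release slowly and retreat.

Call:
{"name": "send_rows", "arguments": {"series": [[[0.05, 0, 1.5, 0, 0], [0.38, 0, 1, 0, 0], [0.38, 0, 1, 0, 0], [0.38, 0, 0, 0, 0], [0.38, 0, -2, -30, 0], [0.38, 0, -4, -70, 0], [0.38, 0, -30, -110, 0], [0.38, 0, -70, -120, 0], [0.38, 0, -115, -120, 0], [0.38, 0, -160, -120, 0]]]}}

```text
clock: 41.3
eef_pos: [410.2, -206.4, 181.0]
eef_rot: [3.141, 0.0, 1.458]
wrist_force: [0.4, -1.1, 1.3]
finger_gap: 36.1
```

Run:
```python
from h import *
s=manip.read_state(); print(s['eef_pos'],s['wrist_force'])
c=manip.camera('top'); sc=2.6
im=cv2.resize(c['img'][55:275,150:440,::-1],None,fx=sc,fy=sc,interpolation=cv2.INTER_CUBIC)
lines(im,c,sc,150,55,T(*CAB),[(-16,-133,92),(-16,133,92)],(0,0,255))
cv2.imwrite('pics/f.png',im)
```

```text
[ 410.19117198 -206.37047235  180.96899353] [ 0.36430779 -1.0882694   1.26160897]
```

View pics/f.png

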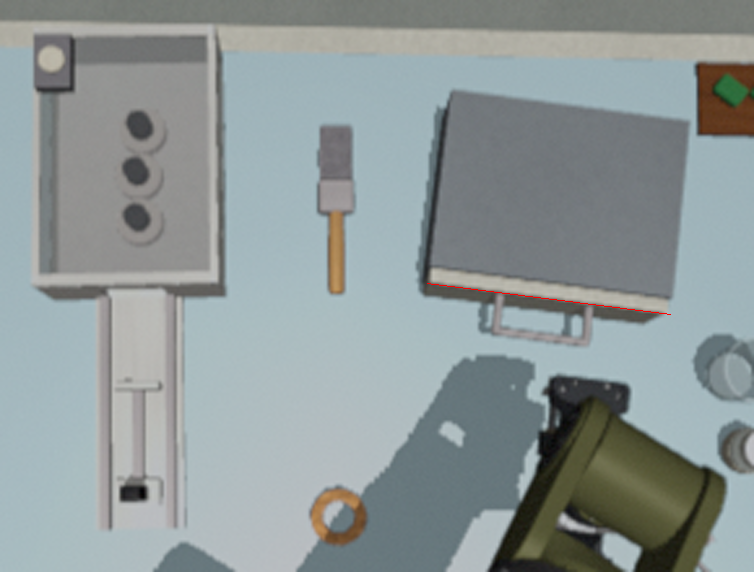

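Call:
{"name": "send_rows", "arguments": {"series": [[[0.38, 0, 0, 0, 0], [0.38, 0, 0, 0, 0], [0.38, 0, 0, 0, 0], [0.38, 0, 0, 0, 0], [0.38, 0, 0, 0, 0]]]}}

```text
clock: 41.85
eef_pos: [412.1, -206.8, 180.6]
eef_rot: [-3.141, -0.0, 1.457]
wrist_force: [-0.4, 0.0, 0.6]
finger_gap: 35.4
```

```bash
python3 -c "
from h import *
print(manip.sign_off())"
```

```text
the job is handed in; nothing more can be done
None
```

I handed the job in at about 42 s. Three pots were in the drawer, and all three are now inside the dry box. I pulled the drawer to its stop. The pusher was about 40 mm in at the start, so I drew it back before setting down the first pot. I then set each pot in the lane and pushed it through the flap, drew the pusher back each time, and shut the empty drawer.

**Last checks:**
- **Pots and flap:** the last pictures show all three pots upright in the box; the scene view after the last push shows the flap shut.
- **Pusher:** it is back; its final pull ended against the stop at about 27 N.
- **Drawer:** it is shut. The last push met rising force, and the panel lines up with the closed position in the top view.
- **Bystanders:** nothing else on the bench appeared to have moved. I checked this by eye in the final views only, which do not show the solvent, sherd and spatula.

**What went off plan:** the grip slackened once, during the first push. I closed it again on the post and the push finished normally. I saw no pot knocked aside. I read the joint positions from pictures and forces, because the arm reports no direct reading of them.

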